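Load a plate under the drag spring of a drill jig

ROBOT

A 6-joint arm with a two-finger parallel gripper is mounted at the origin on a cart in front of the work surface, level with it; the furniture and walls round the work are solid. World frame = base frame: x ahead of the robot, y to its left, z up, the work surface at z = 0. Lengths are in mm, angles in degrees, forces in N, time in s.
With the tool pointing down it reaches from about 350 to 850 mm from the base axis. Payload 8.1 kg.
Tool frame: the origin (TCP) lies at the very end of the fingers, on their centre line; the grasp point (between the pads) lies 19 mm behind it; z points along the fingers, y is the line along which they close (so a half turn about z gives the same grasp; the last joint's range is limited). The gripper opens to 85 mm and grips with 20 to 120 N. Pads are 22 mm wide; open, the fingers measure 114 mm over their backs; the gripper's body (76 mm by 85 mm) begins 54 mm behind the grasp point. The pads swing forward as they close: fully open they stand 13 mm farther back than shut.
Start: joints at [-72.387, 7.471, 85.268, -0, 87.261, -4.893], TCP at [229.686, -554.301, 231.292] pointing down, gripper open.
Joint ranges: [-169.43, 169.43], [-51.17, 129.36], [1.28, 143.12], [-76.62, 256.62], [0, 156.53], [-152.29, 152.29]. Speed limits (degrees/s): [136.94, 136.94, 159.86, 180, 180, 180].

INTERFACE

Orientations are given as [roll, pitch, yaw] about the fixed x, y, z axes, in that order (R = Rz(yaw) Ry(pitch) Rx(roll)).
In Python, from bench import sense, eyes, job, models gives the robot as it stands. The module is installed in compiled form; this text tells all that it offers.
- The arm moves only by the tool apply_moves, never from a script. Its argument "rows" is a list of rows, each a list of 6 numbers: the shift along the tool's x, y, z in mm, then the turn, a rotation vector about the tool's x, y, z in rad. In form: [[dx, dy, dz, rx, ry, rz], ...]. A call has exactly 5 rows; each row shifts and turns the commanded pose from where the row before left it, along the tool's axes as they then stand; what a row does not reach is not made up. A row lasts 1/8 s, in which the tool goes at most 62.5 mm and 10.7 degrees, less where a joint would pass 70% of its speed; a pose out of reach is approached as far as the arm can. A call is refused whole if a number of a shift passes 62.5 or a number of a turn 0.188, either way. A call with a gripper value outside its range is refused whole. "fingers" is the finger opening in mm, from 0 to 85.4, set as the call begins (left out, the last holds). The fingers move at their own pace and stop on an object; "grip_force" is the grip in N (left out, the last holds). Time passes only in rows, so rows that do not move let the fingers close, or fill a call up. It gives the time, the measured TCP pose, the force, the opening and the grip force at its end, in the units of the state.
- sense(): the state, without advancing time (a new reading comes with each control period).
- eyes.snapshot(name): name is "scene" or "top" or "wrist"; returns (picture, depth): 384x512x3 uint8, red, green, blue; 384x512 float32, mm along the optical axis (not along the pixel's ray), 0 where there is no reading.
- eyes.get_calibration(name): a dict with "intrinsics" (3x3 intrinsics, pixels), "D" ([k1, k2, p1, p2, k3] as OpenCV has them; the pictures are not rectified), "R" (3x3) and "t" (3): a world point X has camera coordinates R X + t; the wrist camera has in their place "mount" (4x4, takes a point from camera to tool coordinates, whose origin is the TCP and whose axes are the flange's). Camera axes: x right, y down, z forward; pixel columns grow to the right and rows downward; lengths in mm; the calibration is good to about 2 mm. A picture is of the moment at which its call begins: read the wrist's pose just before it. get_calibration takes no time and is no camera call.
- job.hand_in(): hands the job in; it is judged then, once.
Trained networks look in the newest picture that a camera, given by its name, has taken for a name from the list of things; names that differ only in an ending like _2 or _b are one class to them, and where a whole thing is asked for, a point or a joint stands for the part that bears it (a point fixed in the world has none). Each returns a list of dicts, best first, with "confidence" (0 to 1); they miss things now and then, are a little off and sometimes report something else, mostly with a low value. They report only what shows in the picture. A call takes as long as a camera call.
- models.boxes_of(name, camera): "xyz" ([x, y, z] in mm, in world coordinates, good to about 4 mm: the middle of the surface that is visible of it).
- models.cut_out(name, camera): "pixels" (384x512 bool, what is visible of it).
- models.place_of(name, camera): "xyz" ([x, y, z] in mm, in world coordinates, good to about 4 mm: a listed point, or the origin of a listed thing).
The state is a dict: "time": time; "joint_pos": joint angles; "qd": joint speeds; "joint_efforts": joint torques, N m; "tool_pos": TCP position; "tcp_rot": TCP orientation; "ft_force": force on the tool from outside, world axes, zero at the start; "wrist_torque": the same for the moment, N m; "finger_gap": finger opening in mm; "grip_force": force on a finger pad.
Only numpy, scipy, OpenCV 4.12 (cv2) and the standard library are available. Lean on these libraries where they do the work, as an engineer would, in place of code of your own. Each camera call takes 0.05 s, during which the arm holds its last target. There are 200 camera calls.

TASK

Load the dark steel plate into the drill jig: press it down hard onto its sprung loading table with the fingertips and, keeping it pressed, slide it under the blue drag spring right up to the end stop, so that it lies flat on the bed and the table springs back up behind it; then take the hand away. Slide the plate only, do not lift it out of the jig, keep your fingers off the blue spring, and leave the tools and small parts beside the jig where they lie.

Things in the scene. Friction and masses are not known exactly. Their poses are not given: they have to be found in the camera images.
- drill_jig: Fixed drill jig on the bench, 134 mm wide. Frame: z up, y along its channel in the feed direction (to the bridge and end stop), x across. Origin: on the bench top, on the channel's centre line, at the near edge of the bed. The base runs from y = -131 to +175 mm. Two rails 18 mm wide, tops at z = 40 mm, leave a channel 88.6 mm wide. Bed: y = 0 to 162 mm, top at z = 24 mm.
- bridge_front (a point): Middle of the top front edge of the steel bridge across the channel (jig frame 0, 106, 52 mm). The bridge reaches from y = 106 to 140 mm, underside at z = 40 mm; two dark drill bushes on it reach z = 64 mm.
- stop_face (a point): Middle of the foot of the end stop's face, at bed level (jig frame 0, 162, 24 mm); the stop's top is at z = 46 mm. The plate's leading edge ends against it.
- lift_table (a joint): Sprung loading table with white nylon runners, in the channel from y = -95 to -1 mm (jig frame). Value in m: 0 = up (top at z = 36 mm, 12 mm above the bed), 0.012 = pressed fully down, level with the bed. It stays at 0 under the plate's weight; pressing the plate down takes 2 to 4 N more to start and 16 to 19 N at the bottom (1200 N/m). Plate, table, bed and spring slide at friction about 0.08.
- table_edge (a point): Middle of the table's top edge next to the bed (jig frame 0, -1, 36 mm when up). Once the plate's trailing edge has passed it, the table rises 12 mm behind the plate and locks it in.
- drag_spring (a joint): Blue drag spring: two leaves, clamped under the bridge, reaching back towards the table; belly 3.5 mm above the bed at y = 93 mm, tips upturned. Value in rad: 0 at rest, about 0.13 with the plate under it; it then presses with about 2 N and takes 1 to 3 N of forward push to enter. The plate passes under it with the table fully or nearly fully down; higher, it jams.
- spring_tip (a point): Middle of the upturned tips of the drag spring (jig frame 0, 72, 39 mm at rest; leaf 1.6 mm thick). The plate's leading edge passes below it.
- steel_plate: Loose dark oiled steel plate, 85 x 160 x 7 mm, 0.75 kg, lying in the channel on the loading table. Origin: centre of its underside; its y is along its length, nearly the jig's y. In the jig's frame its centre starts at y = -40 to -20 mm, top at z = 43 mm; home it is at y = 81 to 82 mm, top at z = 31 mm, and y = 2 to 68 mm of it stays open from above. Fingertip friction on it is about 0.5.
- plate_top (a point): Centre of the plate's top face, 7 mm above its origin.
- pliers: red-handled pliers lying loose on the bench to the right of the jig, to be left alone; origin at the centre of its underside
- black_bolt: black hex bolt lying loose on the bench to the right of the jig, to be left alone; origin at the centre of its underside
- brass_bush: brass-coloured bush lying loose on the bench to the right of the jig, to be left alone; origin at the centre of its underside
- marker: green marker pen lying loose on the bench to the right of the jig, to be left alone; origin at the centre of its underside

How it is judged (in metres and radians):
On the way, in this order (a step that is already met when the one before it is completed fails the run):
1. the fingertips press the plate and its table down at least 7 mm before the plate enters under the spring (value of joint lift_table above 0.007 m and contact force between the fingers and steel_plate above 3 N and y of steel_plate in the frame of drill_jig below 0.01 m and value of joint drag_spring below 0.05 rad), for 0.1 s.
2. the plate slides under the drag spring while the fingertips keep it pressed and the table down (value of joint drag_spring above 0.06 rad and contact force between the fingers and steel_plate above 3 N and value of joint lift_table above 0.006 m and y of steel_plate in the frame of drill_jig between 0.015 and 0.07 m), for 0.05 s.
At the end, for the whole second after the job is handed in: The plate rests flat on the bed (underside within 2.5 mm of it, tilt under 0.03 rad), home within 4 mm of the end stop, under the drag spring (spring raised over 0.06 rad), and the loading table has sprung back up behind it (within 2 mm of fully up); nothing moves and the hand is clear (y of steel_plate in the frame of drill_jig between 0.078 and 0.085 m and z of steel_plate in the frame of drill_jig below 0.0265 m and angle between steel_plate's own z axis and vertical below 0.03 rad and value of joint lift_table below 0.002 m and value of joint drag_spring above 0.06 rad and linear speed of steel_plate below 0.01 m/s); the robot touches nothing.
It fails at once if the plate is lifted out of the jig (more than 12 mm above its place on the raised table) (z of steel_plate in the frame of drill_jig above 0.048 m).
It fails at once if the fingers push on the blue drag spring (contact force between the fingers and drag_spring above 2 N).
It fails at once if a tool or small part beside the jig is moved by more than 20 mm (distance of any of pliers, black_bolt, brass_bush, marker from where it was at the start of the episode above 0.02 m).
It also fails if it takes over 42 s, if anything falls off the work surface, if the arm or the gripper's body presses on something with over 40 N, if the wrist force passes 120 N, or if a joint passes its speed limit or range.

## Working session

There is one attempt and no reset: what is moved stays moved. The work goes in short steps, Python scripts to look and compute and a tool call to move; the robot and the scene stay as the last step left them, time stands still between calls to the robot, and variables do not carry over. Pictures are saved under pics/ and viewed, at most 10 in all, crops included, and the job is handed in when it is done.

Besides the shell and the picture viewer there is one more tool, called after "Call:" by a JSON object that holds its "op" and its "data", one argument or row to a line. apply_moves: Moves the arm, as the interface text tells. Its arguments: {"type":"object","properties":{"rows":{"type":"array"},"fingers":{"type":"number"},"grip_force":{"type":"number"}},"required":["rows"]}

```bash
mkdir -p pics
python3 - <<'E'
from bench import sense, eyes, job, models
import cv2
s=sense(); print(s)
for c in ["scene","top"]:
    p,d=eyes.snapshot(c); cv2.imwrite(f"pics/{c}1.png",p[...,::-1])
    for n in ["drill_jig","bridge_front","stop_face","table_edge","spring_tip","steel_plate","plate_top"]:
        r=models.place_of(n,c); print(c,n,[(x["xyz"],x["confidence"]) for x in r[:2]])
E
```

```text
{'time': 0.0, 'joint_pos': array([-7.23860092e+01,  7.51564623e+00,  8.53291116e+01, -5.79186587e-04,
        8.72609837e+01, -4.89176889e+00]), 'qd': array([ 0.06817403,  0.0199523 , -0.01227012, -0.06033777, -0.08143658,
        0.05299381]), 'joint_efforts': array([ 3.55778420e-04, -5.69394922e+01, -5.00560427e+01, -4.11240180e-04,
        1.47759280e-02, -1.39430313e-06]), 'tool_pos': array([ 229.52994872, -553.77089889,  230.240423  ]), 'tcp_rot': array([-1.79894594e+02, -8.44060388e-03,  2.25057802e+01]), 'ft_force': array([ 0.23353098, -0.3103798 , -0.16675078]), 'wrist_torque': array([-0.01799807, -0.01973612,  0.03426674]), 'grip_force': 0.0, 'finger_gap': 85.55745611627}
scene drill_jig [([497.3, 40.5, -2.5], 0.98)]
scene bridge_front [([514.4, 145.5, 53.3], 0.57)]
scene stop_face [([522.7, 199.7, 23.0], 0.78), ([495.9, 44.1, 0.5], 0.55)]
scene table_edge []
scene spring_tip [([509.0, 115.0, 40.3], 0.66)]
scene steel_plate [([493.2, 17.7, 37.0], 0.78), ([523.0, -358.2, 4.4], 0.26)]
scene plate_top [([494.3, 14.9, 44.2], 0.88), ([458.1, -381.8, -0.2], 0.4)]
top drill_jig [([497.9, 48.4, 1.8], 0.69)]
top bridge_front [([508.1, 150.1, 53.2], 0.92)]
top stop_face [([520.3, 201.8, 23.1], 0.68), ([509.1, -131.5, -0.5], 0.43)]
top table_edge []
top spring_tip [([505.2, 115.1, 35.3], 0.7)]
top steel_plate [([494.4, 19.3, 36.9], 0.7)]
top plate_top [([492.0, 13.9, 46.1], 0.81)]
```

View pics/top1.png

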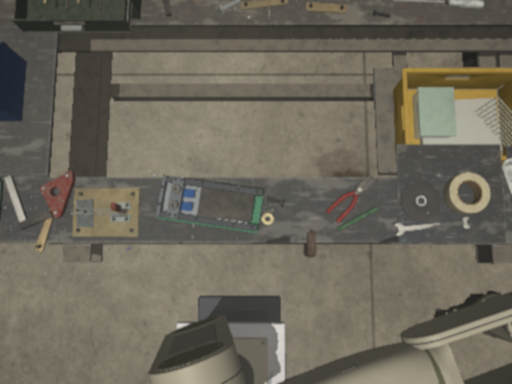

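View pics/scene1.png

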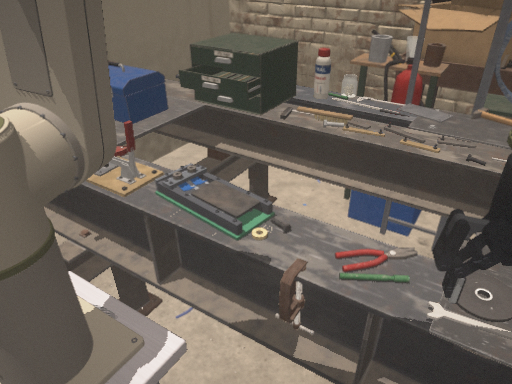

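```bash
cat > h.py <<'E'
import numpy as np, sys
from bench import sense, eyes, job, models
from scipy.spatial.transform import Rotation as Ro
def plan(goal,yaw,n):
    s=sense(); R=Ro.from_euler('xyz',s['tcp_rot'],degrees=True)
    step=(np.array(goal)-s['tool_pos'])/n
    w=(Ro.from_euler('xyz',[180,0,yaw],degrees=True)*R.inv()).as_rotvec()/n
    for i in range(n):
        print(np.round(np.r_[R.inv().apply(step),R.inv().apply(w)],3).tolist())
        R=Ro.from_rotvec(w)*R
PT=dict(drill_jig=(0,0,0),bridge_front=(0,106,52),stop_face=(0,162,24),spring_tip=(0,72,39),table_edge=(0,-1,36))
def fit(obs): # obs: list of (name, xyz) -> origin xy, yaw
    from scipy.optimize import least_squares
    A=np.array([PT[n][:2] for n,_ in obs],float);B=np.array([x[:2] for _,x in obs],float)
    def f(p): 
        c,s=np.cos(p[2]),np.sin(p[2]); return (A@np.array([[c,s],[-s,c]])+p[:2]-B).ravel()
    r=least_squares(f,[500,45,-.15],loss='soft_l1',f_scale=3)
    return r.x[:2],np.degrees(r.x[2]),r.fun.reshape(-1,2)
E
python3 - <<'E'
from h import *
o=[("drill_jig",(497.3,40.5)),("bridge_front",(514.4,145.5)),("stop_face",(522.7,199.7)),("spring_tip",(509,115)),("drill_jig",(497.9,48.4)),("bridge_front",(508.1,150.1)),("stop_face",(520.3,201.8)),("spring_tip",(505.2,115.1))]
print(fit(o))
plan([490,-20,230],81.5,11)
print(eyes.get_calibration("wrist"))
E
```

```text
(array([497.03125342,  42.71409999]), np.float64(-8.527941618057977), array([[-0.26874658,  2.21409999],
       [-1.64982531,  2.04212827],
       [-1.64548954,  3.2229734 ],
       [-1.29174345, -1.08195627],
       [-0.86874658, -5.68590001],
       [ 4.65017469, -2.55787173],
       [ 0.75451046,  1.1229734 ],
       [ 2.50825655, -1.18195627]]))
[40.456, -35.816, 0.119, 0.0, 0.0, -0.094]
[43.627, -31.878, 0.119, 0.0, 0.0, -0.094]
[46.415, -27.661, 0.119, 0.0, 0.0, -0.094]
[48.798, -23.201, 0.119, 0.0, 0.0, -0.094]
[50.753, -18.539, 0.119, 0.0, 0.0, -0.094]
[52.263, -13.714, 0.119, 0.0, 0.0, -0.094]
[53.316, -8.769, 0.12, 0.0, 0.0, -0.094]
[53.902, -3.747, 0.12, 0.0, 0.0, -0.094]
[54.017, 1.308, 0.12, 0.0, 0.0, -0.094]
[53.658, 6.351, 0.12, 0.0, 0.0, -0.094]
[52.829, 11.339, 0.12, 0.0, 0.0, -0.094]
{'intrinsics': array([[324.96744614,   0.        , 251.08427447],
       [  0.        , 324.96744614, 189.35345655],
       [  0.        ,   0.        ,   1.        ]]), 'D': array([-0.07468016,  0.        ,  0.        ,  0.        ,  0.        ]), 'mount': array([[ 1.27783717e-04, -9.52513028e-01, -3.04497810e-01,
         7.86462588e+01],
       [ 9.99999980e-01,  1.69104203e-04, -1.09328346e-04,
        -4.06922360e-01],
       [ 1.55628534e-04, -3.04497789e-01,  9.52513030e-01,
        -1.41819156e+02],
       [ 0.00000000e+00,  0.00000000e+00,  0.00000000e+00,
         1.00000000e+00]])}
```

Call:
{"op": "apply_moves", "data": {
  "rows": [
    [40.5,-35.8,0,0,0,-0.094],
    [43.6,-31.9,0,0,0,-0.094],
    [46.4,-27.7,0,0,0,-0.094],
    [48.8,-23.2,0,0,0,-0.094],
    [50.8,-18.5,0,0,0,-0.094]
  ],
  "fingers": 0
}}

```text
time: 1.42
tool_pos: [348.4, -309.8, 231.5]
tcp_rot: [180.0, -0.0, 49.6]
ft_force: [0.5, 0.3, -0.8]
finger_gap: -0.1
grip_force: 0.0
```

Call:
{"op": "apply_moves", "data": {
  "rows": [
    [52.3,-13.7,0,0,0,-0.094],
    [53.3,-8.8,0,0,0,-0.094],
    [53.9,-3.7,0,0,0,-0.094],
    [54,1.3,0,0,0,-0.094],
    [53.6,6.4,0,0,0,-0.094]
  ]
}}

```text
time: 2.05
tool_pos: [466.2, -66.5, 231.7]
tcp_rot: [179.9, 0.0, 76.5]
ft_force: [0.3, -0.7, -0.2]
finger_gap: 0.1
grip_force: 0.0
```

Run:
```python
from h import *
import cv2
s=sense(); print(s['time'],s['tool_pos'],s['tcp_rot'],s['finger_gap'],s['ft_force'])
p,d=eyes.snapshot("wrist"); cv2.imwrite("pics/w1.png",p[...,::-1])
for n in list(PT)+["plate_top"]:
    print(n,[(x["xyz"],x["confidence"]) for x in models.place_of(n,"wrist")[:2]])
```

```text
2.05 [466.19167188 -66.50035244 231.65924142] [1.79942884e+02 4.89213015e-03 7.65404678e+01] 0.09685329353640483 [ 0.25958306 -0.69089507 -0.15367208]
drill_jig []
bridge_front []
stop_face [([451.2, -105.7, 0.9], 0.2)]
spring_tip []
table_edge []
plate_top [([494.3, 18.1, 47.1], 0.73)]
```

View pics/w1.png

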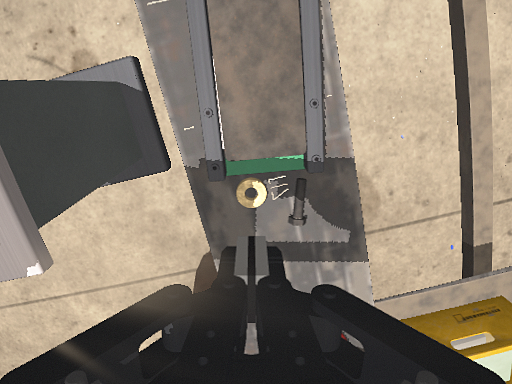

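Run:
```python
from h import *
plan([486.5,-27.5,130],81.5,5)
```

```text
[9.109, 2.149, 20.259, -0.0, 0.0, -0.018]
[9.067, 2.315, 20.259, -0.0, 0.0, -0.018]
[9.022, 2.48, 20.26, -0.0, 0.0, -0.018]
[8.973, 2.644, 20.261, -0.0, 0.0, -0.018]
[8.922, 2.807, 20.261, -0.0, 0.0, -0.018]
```

Call:
{"op": "apply_moves", "data": {
  "rows": [
    [9.1,2.1,20.3,0,0,-0.018],
    [9.1,2.3,20.3,0,0,-0.018],
    [9,2.5,20.3,0,0,-0.018],
    [9,2.6,20.3,0,0,-0.018],
    [8.9,2.8,20.3,0,0,-0.018]
  ]
}}

```text
time: 3.02
tool_pos: [486.6, -27.7, 129.3]
tcp_rot: [180.0, 0.0, 81.4]
ft_force: [-0.6, 0.6, 0.3]
finger_gap: 0.2
grip_force: 0.0
```

Run:
```python
from h import *
import cv2
s=sense(); print(s['time'],s['tool_pos'],s['tcp_rot'],s['ft_force'])
p,d=eyes.snapshot("wrist"); cv2.imwrite("pics/w2.png",p[...,::-1])
for n in ["steel_plate","plate_top","bridge_front","spring_tip"]:
    print(n,[(x["xyz"],x["confidence"]) for x in models.place_of(n,"wrist")[:2]])
```

```text
3.025 [486.58482191 -27.74350936 129.26072173] [1.79985081e+02 8.79997079e-03 8.13802275e+01] [-0.57620561  0.64287547  0.26991478]
steel_plate [([496.7, 12.9, 36.9], 0.83), ([450.4, -108.2, 2.9], 0.71)]
plate_top [([495.2, 17.7, 44.1], 0.65)]
bridge_front []
spring_tip []
```

View pics/w2.png

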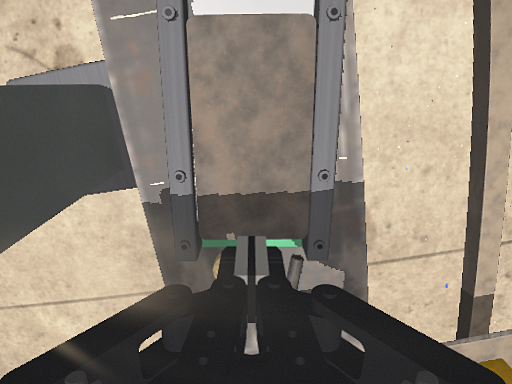

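```bash
cat >> h.py <<'E'
def ray(pix,z,pos,rot):
    import cv2
    c=eyes.get_calibration("wrist"); M=c["mount"]; R=Ro.from_euler('xyz',rot,degrees=True).as_matrix()
    u=cv2.undistortPoints(np.array(pix,float).reshape(-1,1,2),c["intrinsics"],c["D"])[:,0]
    d=np.c_[u,np.ones(len(u))]@M[:3,:3].T@R.T; o=R@M[:3,3]+pos
    return o+d*((z-o[2])/d[:,2])[:,None]
E
python3 - <<'E'
from h import *
pos=[486.58,-27.74,129.26];rot=[180,0,81.38]
print(ray([(187,14),(316,14),(201,238),(308,238)],43,pos,rot).round(1))
print("rails outer/inner z40 ",ray([(187,20),(318,20),(195,180),(312,180)],40,pos,rot).round(1))
E
```

```text
[[464.8 101.1  43. ]
 [546.7  88.7  43. ]
 [443.3 -55.4  43. ]
 [525.6 -68.   43. ]]
rails outer/inner z40  [[463.6  98.2  40. ]
 [548.3  85.4  40. ]
 [447.6  -9.6  40. ]
 [533.4 -22.6  40. ]]
```

Call:
{"op": "apply_moves", "data": {
  "rows": [
    [0,2,15,0,0,0],
    [0,0,20,0,0,0],
    [0,0,20,0,0,0],
    [0,0,15,0,0,0],
    [0,0,7,0,0,0]
  ]
}}

```text
time: 3.9
tool_pos: [488.1, -26.8, 51.7]
tcp_rot: [-179.9, 0.0, 81.5]
ft_force: [-0.3, -0.1, -0.5]
finger_gap: -0.2
grip_force: 0.0
```

Call:
{"op": "apply_moves", "data": {
  "rows": [
    [0,0,4,0,0,0],
    [0,0,4,0,0,0],
    [0,0,3,0,0,0],
    [0,0,3,0,0,0],
    [0,0,0,0,0,0]
  ]
}}

```text
time: 4.53
tool_pos: [489.2, -26.8, 39.6]
tcp_rot: [179.9, 0.0, 81.5]
ft_force: [-2.2, -0.3, 7.7]
finger_gap: -0.3
grip_force: 3.8
```

Call:
{"op": "apply_moves", "data": {
  "rows": [
    [0,0,3,0,0,0],
    [0,0,3,0,0,0],
    [0,0,3,0,0,0],
    [0,0,2,0,0,0],
    [0,0,0,0,0,0]
  ]
}}

```text
time: 5.15
tool_pos: [489.9, -26.9, 30.9]
tcp_rot: [179.9, 0.0, 81.5]
ft_force: [-12.3, 1.5, 29.6]
finger_gap: -0.3
grip_force: 14.5
```

Call:
{"op": "apply_moves", "data": {
  "rows": [
    [0,-1,0,0,0,0],
    [0,-1,0,0,0,0],
    [2,0,0,0,0,0],
    [4,0,0,0,0,0],
    [4,0,0,0,0,0]
  ]
}}

```text
time: 5.78
tool_pos: [491.3, -18.0, 31.0]
tcp_rot: [179.6, 0.1, 81.5]
ft_force: [-2.8, -5.3, 18.7]
finger_gap: 0.3
grip_force: 8.9
```

Run:
```python
from h import *
import cv2
s=sense(); print(s['time'],s['tool_pos'],s['tcp_rot'],s['ft_force'])
p,d=eyes.snapshot("wrist"); cv2.imwrite("pics/w3.png",p[...,::-1])
```

```text
5.775 [491.28415121 -17.95064836  31.04518598] [1.79637274e+02 9.42742471e-02 8.15135319e+01] [-2.81624729 -5.32176307 18.72625643]
```

View pics/w3.png

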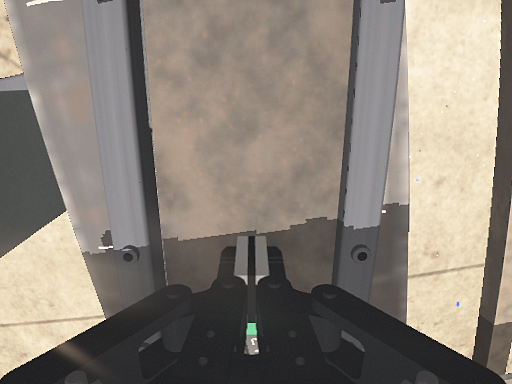

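Call:
{"op": "apply_moves", "data": {
  "rows": [
    [0,0,1,0,0,0],
    [2,0,1,0,0,0],
    [5,0,0,0,0,0],
    [5,0,0,0,0,0],
    [5,0,0,0,0,0]
  ]
}}

```text
time: 6.45
tool_pos: [493.8, -2.1, 30.9]
tcp_rot: [179.7, 0.2, 81.5]
ft_force: [-15.3, -9.4, 39.3]
finger_gap: 0.1
grip_force: 19.8
```

Call:
{"op": "apply_moves", "data": {
  "rows": [
    [0,-1.5,-0.5,0,0,0],
    [1,-1.5,0,0,0,0],
    [4,0,0,0,0,0],
    [5,0,0,0,0,0],
    [5,0,0,0,0,0]
  ]
}}

```text
time: 7.08
tool_pos: [494.9, 13.7, 31.0]
tcp_rot: [179.4, 0.1, 81.5]
ft_force: [-1.0, -7.6, 23.5]
finger_gap: 0.0
grip_force: 11.9
```

Run:
```python
from h import *
import cv2
s=sense(); print(s['time'],s['tool_pos'],s['ft_force'])
p,d=eyes.snapshot("wrist"); q,_=eyes.snapshot("scene")
cv2.imwrite("pics/w4.png",np.hstack([p[:,60:440],cv2.resize(q[140:260,140:300],None,fx=2.6,fy=3.2)])[...,::-1])
```

```text
7.075 [494.88203549  13.70399686  31.0102041 ] [-1.03362397 -7.62602273 23.54006542]
```

View pics/w4.png

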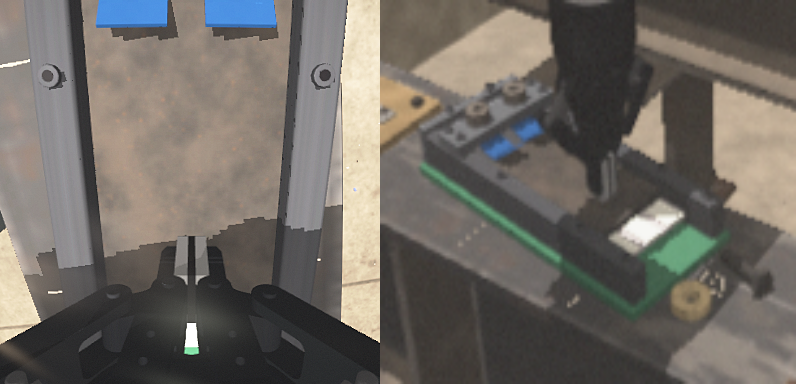

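Call:
{"op": "apply_moves", "data": {
  "rows": [
    [2,0,1,0,0,0],
    [4,0,0,0,0,0],
    [4,-0.5,0,0,0,0],
    [4,0,0,0,0,0],
    [4,-0.5,0,0,0,0]
  ]
}}

```text
time: 7.8
tool_pos: [497.7, 31.7, 30.9]
tcp_rot: [179.3, 0.1, 81.5]
ft_force: [-0.9, -9.6, 27.7]
finger_gap: 0.1
grip_force: 14.0
```

Call:
{"op": "apply_moves", "data": {
  "rows": [
    [4,-0.5,0,0,0,0],
    [4,0,0,0,0,0],
    [4,-0.5,0,0,0,0],
    [4,0,0,0,0,0],
    [0,0,0,0,0,0]
  ]
}}

```text
time: 8.43
tool_pos: [499.0, 48.4, 30.9]
tcp_rot: [179.3, 0.0, 81.5]
ft_force: [-1.1, -6.3, 28.1]
finger_gap: 0.0
grip_force: 14.2
```

Call:
{"op": "apply_moves", "data": {
  "rows": [
    [2,0,1,0,0,0],
    [4,0,0,0,0,0],
    [4,-0.3,0,0,0,0],
    [4,0,0,0,0,0],
    [4,-0.3,0,0,0,0]
  ]
}}

```text
time: 9.05
tool_pos: [502.1, 65.9, 30.9]
tcp_rot: [179.2, 0.0, 81.5]
ft_force: [-0.5, -10.7, 33.4]
finger_gap: -0.0
grip_force: 16.8
```

Call:
{"op": "apply_moves", "data": {
  "rows": [
    [3,-0.3,0,0,0,0],
    [3,0,0,0,0,0],
    [2,0,0,0,0,0],
    [0,0,0,0,0,0],
    [0,0,0,0,0,0]
  ]
}}

```text
time: 9.68
tool_pos: [502.9, 74.1, 30.9]
tcp_rot: [179.2, -0.0, 81.5]
ft_force: [-0.9, -8.1, 33.9]
finger_gap: 0.0
grip_force: 16.8
```

Run:
```python
from h import *
import cv2
s=sense(); print(s['time'],s['tool_pos'],s['ft_force'])
p,d=eyes.snapshot("wrist"); q,_=eyes.snapshot("scene")
cv2.imwrite("pics/w5.png",np.hstack([p[:,60:440],cv2.resize(q[140:260,140:300],None,fx=2.6,fy=3.2)])[...,::-1])
```

```text
9.675 [502.86367147  74.13207981  30.91658894] [-0.88262237 -8.10972373 33.87494147]
```

View pics/w5.png

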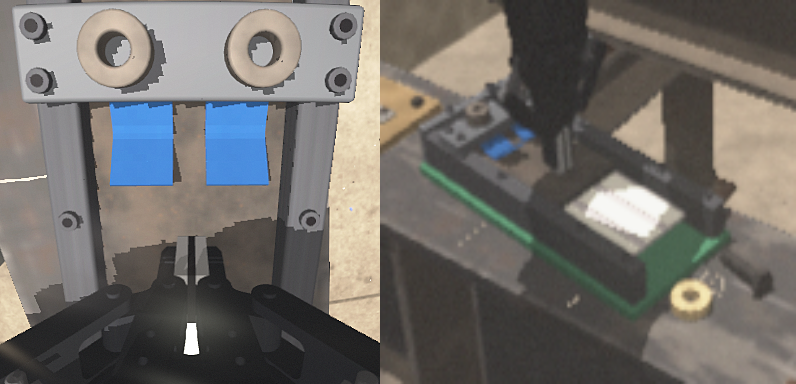

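Call:
{"op": "apply_moves", "data": {
  "rows": [
    [1,0,0,0,0,0],
    [1,0,0,0,0,0],
    [1,0,0,0,0,0],
    [1,0,0,0,0,0],
    [0,0,0,0,0,0]
  ]
}}

```text
time: 10.4
tool_pos: [503.4, 78.1, 30.9]
tcp_rot: [179.2, -0.0, 81.5]
ft_force: [-1.0, -8.2, 34.6]
finger_gap: -0.3
grip_force: 17.0
```

Call:
{"op": "apply_moves", "data": {
  "rows": [
    [1,0,0,0,0,0],
    [1,0,0,0,0,0],
    [1,0,0,0,0,0],
    [0,0,0,0,0,0],
    [0,0,0,0,0,0]
  ]
}}

```text
time: 11.02
tool_pos: [503.8, 80.6, 30.9]
tcp_rot: [179.2, 0.0, 81.5]
ft_force: [-1.3, -10.5, 34.1]
finger_gap: -0.0
grip_force: 17.3
```

Force is starting to rise; push a bit further.

Call:
{"op": "apply_moves", "data": {
  "rows": [
    [0.7,0,0,0,0,0],
    [0.7,0,0,0,0,0],
    [0.6,0,0,0,0,0],
    [0,0,0,0,0,0],
    [0,0,0,0,0,0]
  ]
}}

```text
time: 11.65
tool_pos: [503.8, 80.8, 30.9]
tcp_rot: [179.3, 0.2, 81.5]
ft_force: [-4.2, -20.4, 36.5]
finger_gap: 0.0
grip_force: 18.6
```

Run:
```python
from h import *
import cv2
s=sense(); print(s['time'],s['tool_pos'],s['ft_force'])
q,_=eyes.snapshot("scene")
cv2.imwrite("pics/s6.png",cv2.resize(q[150:250,145:295],None,fx=5,fy=5,interpolation=cv2.INTER_CUBIC)[...,::-1])
```

```text
11.65 [503.80960121  80.79117717  30.89749843] [ -4.1693408  -20.44270412  36.52320887]
```

View pics/s6.png

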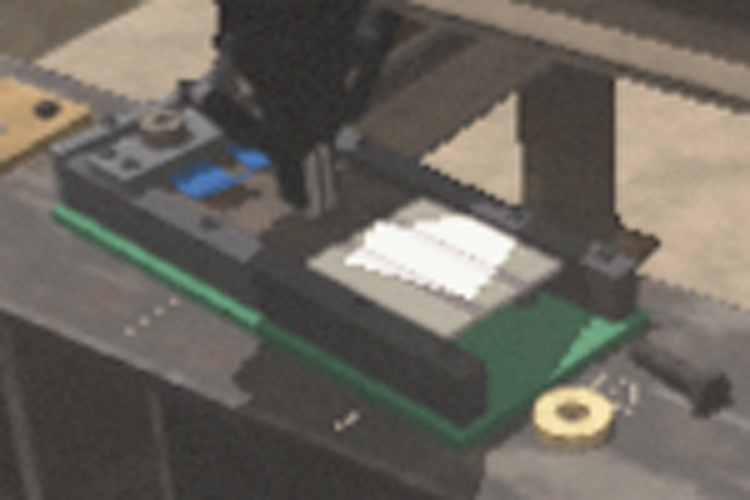

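Call:
{"op": "apply_moves", "data": {
  "rows": [
    [-1,0,-1,0,0,0],
    [0,0,-4,0,0,0],
    [0,0,-10,0,0,0],
    [0,0,-20,0,0,0],
    [0,0,-30,0,0,0]
  ]
}}

```text
time: 12.32
tool_pos: [495.5, 83.4, 88.7]
tcp_rot: [-179.8, 0.0, 81.5]
ft_force: [-0.3, 0.5, 0.4]
finger_gap: 0.3
grip_force: 0.0
```

Call:
{"op": "apply_moves", "data": {
  "rows": [
    [0,0,-30,0,0,0],
    [-10,0,-20,0,0,0],
    [-20,0,0,0,0,0],
    [-20,0,0,0,0,0],
    [0,0,0,0,0,0]
  ]
}}

```text
time: 12.95
tool_pos: [489.2, 33.2, 139.1]
tcp_rot: [-180.0, 0.0, 81.5]
ft_force: [0.7, -0.2, -0.6]
finger_gap: -0.0
grip_force: 0.0
```

Run:
```python
from h import *
import cv2
s=sense(); print(s['time'],s['tool_pos'],s['ft_force'])
p,d=eyes.snapshot("wrist"); cv2.imwrite("pics/w7.png",p[...,::-1])
# depth profile along the jig's centre line, sampled via world points
c=eyes.get_calibration("wrist");M=c["mount"];R=Ro.from_euler('xyz',s['tcp_rot'],degrees=True).as_matrix()
v,u=np.mgrid[:384,:512]
n=cv2.undistortPoints(np.stack([u,v],-1).reshape(-1,1,2).astype(float),c["intrinsics"],c["D"])[:,0]
z=d.reshape(-1); P=(np.c_[n,np.ones(len(n))]*z[:,None]@M[:3,:3].T+M[:3,3])@R.T+s['tool_pos']
a=np.radians(-8.53); q=P[:,:2]-[497,42.7]; jx=q@[np.cos(a),np.sin(a)]; jy=q@[-np.sin(a),np.cos(a)]
for y in list(range(-40,-6,6))+list(range(-6,12,1))+list(range(12,70,8)):
    m=(abs(jx)>20)&(abs(jx)<36)&(abs(jy-y)<.5)&(z>0)
    if m.sum()>3: print(y,round(float(np.median(P[m,2])),1),end=' | ')
```

```text
12.95 [489.16218751  33.18948603 139.11231131] [ 0.72571535 -0.20867473 -0.59975146]
-40 35.2 | -34 35.0 | -28 35.3 | -22 35.3 | -16 194.9 | -10 195.0 | -6 195.0 | -5 207.9 | -4 195.0 | -3 191.3 | -2 201.6 | -1 206.0 | 0 208.8 | 1 203.9 | 2 199.4 | 3 195.2 | 4 187.9 | 5 30.1 | 6 215.7 | 7 218.8 | 8 217.4 | 9 30.9 | 10 30.2 | 11 30.1 | 12 30.4 | 20 30.5 | 28 30.3 | 36 30.0 | 44 30.2 | 52 30.1 | 60 30.2 | 68 30.3 |
```

View pics/w7.png

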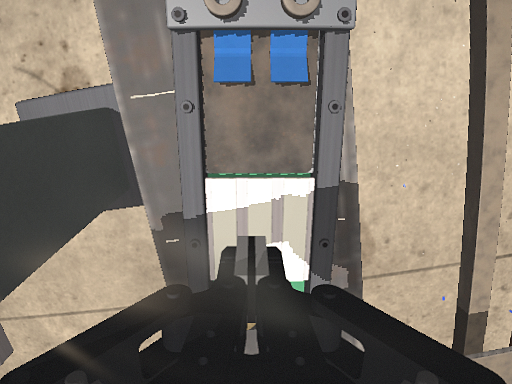

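The plate reads flat at bed level. The table (rows 178 and below) is back up behind its trailing edge at row 174, and the blue leaves lie on the plate.

```bash
python3 -c "
from bench import job; print(job.hand_in())"
```

```text
the job is handed in; nothing more can be done
None
```

The plate is against the end stop, flat on the bed under the drag spring, with the loading table back up behind it and the hand clear; I handed the job in at about 13 s, and no verdict was returned.

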